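# Heft the tins, find the full one and cap it tight

## Task

One of the three closed tins still has a steel part inside; the other two are empty, and only their weight tells. Lift them to find the heavy one, stand it upright in the capping stand and let go, then screw its cap clockwise until it stops and leave it there. The two empty tins end standing on the bench with their caps left loose as they are; knock nothing over and do not disturb the other things on the bench.

Things in the scene. Friction and masses are not known exactly. Their poses are not given: they have to be found in the camera images.
- tin_a: one of three identical closed square aluminium tins, 58 x 58 mm and 120 mm tall, standing upright; an empty one weighs about 0.25 kg, the one with the steel part inside about 0.65 kg, and nothing outside tells which is which. Origin: centre of the underside, z up, x and y square to the sides. On its middle sits a round black screw cap, 42 mm across, from 122 to 142 mm above the underside
- tin_b: one of three identical closed square aluminium tins, 58 x 58 mm and 120 mm tall, standing upright; an empty one weighs about 0.25 kg, the one with the steel part inside about 0.65 kg, and nothing outside tells which is which. Origin: centre of the underside, z up, x and y square to the sides. On its middle sits a round black screw cap, 42 mm across, from 122 to 142 mm above the underside
- tin_c: one of three identical closed square aluminium tins, 58 x 58 mm and 120 mm tall, standing upright; an empty one weighs about 0.25 kg, the one with the steel part inside about 0.65 kg, and nothing outside tells which is which. Origin: centre of the underside, z up, x and y square to the sides. On its middle sits a round black screw cap, 42 mm across, from 122 to 142 mm above the underside
- cap_a (a joint): angle in rad of the screw cap of tin_a on its tin: it grows as the cap is turned clockwise seen from above (screwed down). The cap starts loose and comes up hard against its stop when tight, less than 1.3 rad on from where it starts, one grasp's turn; it stays on the tin
- cap_b (a joint): angle in rad of the screw cap of tin_b on its tin: it grows as the cap is turned clockwise seen from above (screwed down). The cap starts loose and comes up hard against its stop when tight, less than 1.3 rad on from where it starts, one grasp's turn; it stays on the tin
- cap_c (a joint): angle in rad of the screw cap of tin_c on its tin: it grows as the cap is turned clockwise seen from above (screwed down). The cap starts loose and comes up hard against its stop when tight, less than 1.3 rad on from where it starts, one grasp's turn; it stays on the tin
- stand: grey steel capping stand fixed to the bench: a square socket, open above, that keeps a tin from turning. Base 92 x 92 mm, walls 6 mm thick with their rim 31 mm above the bench, inside 66 x 66 mm (4 mm play each side of a tin, so that a tin can turn about 0.15 rad in it), floor 7 mm above the bench. Origin: centre of the underside, on the bench; x and y square to its walls
- oil_bottle_1: grey oil bottle, 68 mm across, 200 mm tall; a bystander to leave alone. Origin: centre of the underside
- oil_bottle_2: a second grey oil bottle, 68 mm across, 200 mm tall; a bystander to leave alone. Origin: centre of the underside
- tub: white round tub, 90 mm across, 100 mm tall; a bystander to leave alone. Origin: centre of the underside
- wrench: steel wrench lying flat, 180 mm long; a bystander to leave alone. Origin: middle of its length, underside
- screwdriver: screwdriver lying flat, 190 mm long; a bystander to leave alone. Origin: middle of its length, underside
- socket_1: plain steel deep socket standing upright, 28 mm across, 65 mm tall; a bystander to leave alone. Origin: centre of the underside
- socket_2: a second such steel socket, 28 mm across, 65 mm tall; a bystander to leave alone. Origin: centre of the underside
Things that resemble listed ones, but are neither listed nor needed, are in the scene too. Leave any orange look-alike of the tin_b alone. Leave any yellow look-alike of the tin_c alone.

How it is judged:
By the outcome, as a careful person would: the job done as asked, in the order asked, and still so for the second after the job is handed in, with the robot touching nothing.
It also fails if it takes over 72 s, if anything falls off the work surface, if the arm or the gripper's body presses on something with over 40 N, if the wrist force passes 120 N, or if a joint passes its speed limit or range.

## Robot

A 6-joint arm with a two-finger parallel gripper is mounted at the origin on the work surface. World frame = base frame: x ahead of the robot, y to its left, z up, the work surface at z = 0. Lengths are in m, angles in rad, forces in N, time in s.
With the tool pointing down it reaches from about 0.3 to 0.775 m from the base axis. Payload 14.6 kg.
Tool frame: the origin (TCP) lies on the centre line of the jaws, within the pads' length; the fingertips stand 22 mm ahead of it and the grasp point (between the pads) lies 3 mm ahead of it; z points along the fingers, y is the line along which they close (so a half turn about z gives the same grasp; the last joint's range is limited). The gripper opens to 94 mm and grips with 3 to 60 N. Pads are 16 mm wide; open, the fingers measure 119 mm over their backs; the gripper's body (75 mm by 177 mm) begins 78 mm behind the grasp point.
Start: joints at [-1.275, 0.3, 1.521, -0, 1.321, -0.067], TCP at [0.195, -0.514, 0.227] pointing down, gripper open.
Joint ranges: [-3.03, 3.03], [-0.79, 2.21], [0.23, 2.52], [-1.04, 4.18], [0, 3.07], [-2.55, 2.55]. Speed limits (rad/s): [2.22, 2.22, 2.57, 3.14, 3.14, 3.14].

## Interface

Orientations are given as a unit quaternion [w, x, y, z].
In Python, from bench import robot gives the robot as it stands.
- The arm moves only by the tool send_rows, never from a script. Its argument "targets" is a list of rows, each a list of 3 entries, a list of its own where there are three numbers: the finger opening in mm, from 0 to 94, then the shift along the world's x, y, z in mm, then the turn about the world's z in rad. A call has exactly 10 rows; each row is the pose to reach, as a shift and turn from the pose commanded when the call began; what a row does not reach only later rows make up. A row lasts 1/10 s, in which the tool goes at most 50 mm and 8.59 degrees, less where a joint would pass 70% of its speed; a pose out of reach is approached as far as the arm can. A call with a gripper value outside its range is refused whole. The fingers move at their own pace and stop on an object; the grip force is fixed at half the most. Time passes only in rows, so rows that repeat a pose let the fingers close, or fill a call up. It gives the time, the measured TCP pose, the force, the opening and the grip force at its end, in the units of the state.
- robot.get_state(): the state, without advancing time (a new reading comes with each control period).
- robot.read_camera(name): name is "scene" or "side" or "wrist"; returns a dict with "color" (400x640x3 uint8, red, green, blue), "fovy" (degrees; the focal length in pixels is half the picture's height over the tangent of half this angle, whatever the lens; pixels are square), "cx", "cy" (the principal point, pixels), "R" (3x3) and "t" (3): a world point X has camera coordinates R X + t. Camera axes: x right, y down, z forward; pixel columns grow to the right and rows downward; lengths in m; the calibration is good to about 2 mm. A picture is of the moment at which its call begins. There is no depth.
- robot.finish_job(): hands the job in; it is judged then, once.
The state is a dict: "clock": time; "joint_positions": joint angles; "dq": joint speeds; "joint_torque": joint torques, N m; "tool_pos": TCP position; "tool_rot": TCP orientation; "ft_force": force on the tool from outside, world axes, zero at the start; "wrist_torque": the same for the moment, N m; "finger_gap": finger opening in m; "finger_force": force on a finger pad.
Only numpy, scipy, OpenCV 4.12 (cv2) and the standard library are available. Lean on these libraries where they do the work, as an engineer would, in place of code of your own. Each camera call takes 0.05 s, during which the arm holds its last target. There are 200 camera calls.

## Working session

There is one attempt and no reset: what is moved stays moved. The work goes in short steps, Python scripts to look and compute and a tool call to move; the robot and the scene stay as the last step left them, time stands still between calls to the robot, and variables do not carry over. Pictures are saved under pics/ and viewed, at most 10 in all, crops included, and the job is handed in when it is done.

Besides the shell and the picture viewer there is one more tool, called after "Request:" by a JSON object that holds its "op" and its "data", one argument or row to a line. send_rows: Moves the arm, as the interface text tells. Its arguments: {"type":"object","properties":{"targets":{"type":"array"}},"required":["targets"]}

```bash
mkdir -p pics; ls
python3 - <<'E'
from bench import robot
import cv2,pickle
for n in ["scene","side","wrist"]:
    c=robot.read_camera(n); cv2.imwrite(f"pics/{n}0.png",c["color"][:,:,::-1]); pickle.dump(c,open(f"pics/{n}0.pkl","wb"))
    print(n,c["fovy"],c["cx"],c["cy"],c["R"].round(3).tolist(),c["t"].round(3).tolist())
s=robot.get_state();print(s)
E
```

```text
pics
scene 53.41729655761232 318.0892891521983 198.49659363307717 [[0.132, 0.991, -0.008], [0.853, -0.118, -0.508], [-0.505, 0.06, -0.861]] [-0.163, -0.444, 1.387]
side 57.885427741387346 318.7957489732406 195.57252473834333 [[-0.999, -0.033, 0.006], [-0.026, 0.665, -0.747], [0.021, -0.746, -0.665]] [0.587, 0.044, 1.027]
wrist 67.18756866575858 316.8163113987871 197.7645722187458 [[0.355, -0.935, -0.001], [-0.904, -0.344, 0.254], [-0.238, -0.089, -0.967]] [-0.55, -0.027, 0.391]
{'clock': 0.15, 'joint_positions': array([-1.27459871e+00,  3.00337475e-01,  1.52147085e+00,  1.07749753e-05,
        1.32067854e+00, -6.65980234e-02]), 'dq': array([-0.00146315, -0.00183098, -0.00293924,  0.00052616,  0.00037508,
       -0.00053467]), 'joint_torque': array([-5.00163278e-04, -5.31962049e+01, -3.52822495e+01,  7.07642664e-02,
        2.35897332e-02, -7.74781506e-05]), 'tool_pos': array([ 0.19513451, -0.51401809,  0.22700625]), 'tool_rot': array([-4.44758843e-04,  9.83592623e-01,  1.80403304e-01, -4.60298808e-05]), 'ft_force': array([ 0.21942804, -0.31020807, -0.07970659]), 'wrist_torque': array([-0.04956222, -0.0187766 , -0.00645975]), 'finger_force': 0.0, 'finger_gap': 0.093910428398059}
```

View pics/scene0.png

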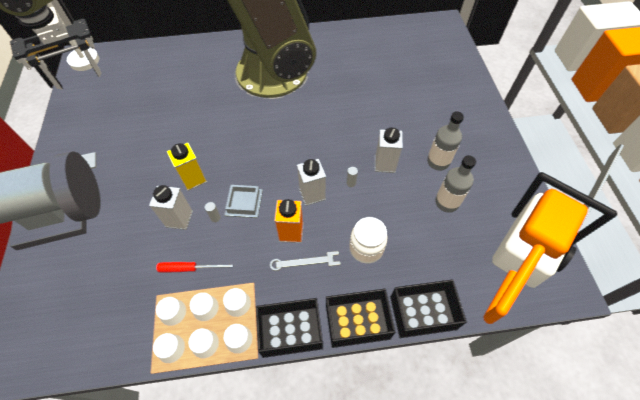

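View pics/side0.png

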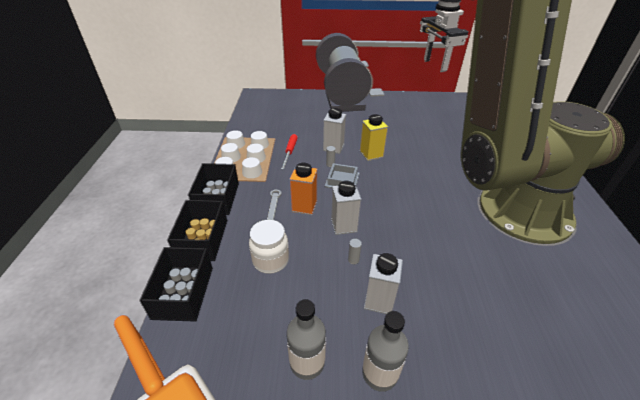

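The scene shows grey tins at about (172,208), (313,182) and (389,150), the stand at (243,201), and yellow and orange look-alikes at (186,166) and (289,221). The sockets are at (212,211) and (352,177). I'll enlarge these areas.

Run:
```python
import cv2
a=cv2.imread("pics/scene0.png")[120:250,145:412]; cv2.imwrite("pics/c1.png",cv2.resize(a,None,fx=3,fy=3,interpolation=cv2.INTER_CUBIC))
a=cv2.imread("pics/side0.png")[100:320,280:420]; cv2.imwrite("pics/c2.png",cv2.resize(a,None,fx=2.7,fy=2.7,interpolation=cv2.INTER_CUBIC))
```

```text
(no output)
```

View pics/c1.png

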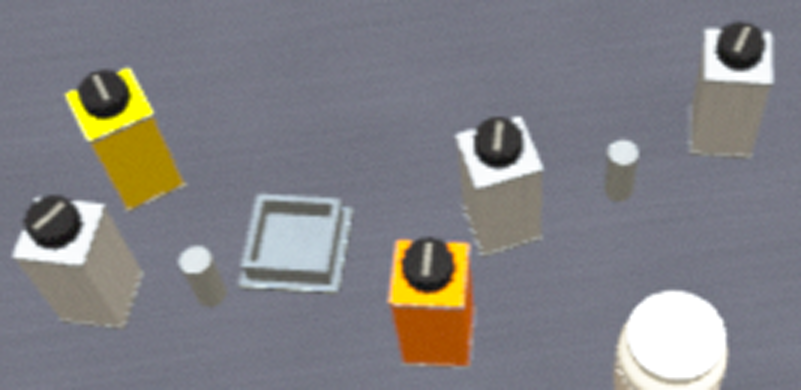

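View pics/c2.png

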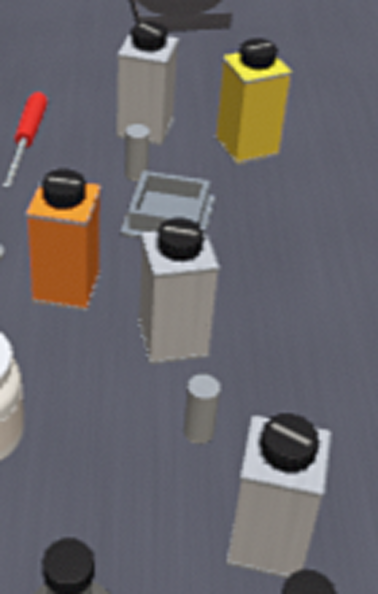

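```bash
cat > h.py <<'E'
import numpy as np,pickle
from scipy.optimize import least_squares
def cam(n): return pickle.load(open(f"pics/{n}.pkl","rb"))
def proj(c,X):
    f=200/np.tan(np.radians(c["fovy"])/2); p=np.asarray(X)@np.array(c["R"]).T+c["t"]
    return f*p[:,:2]/p[:,2:]+[c["cx"],c["cy"]]
def ray(c,uv,z):
    f=200/np.tan(np.radians(c["fovy"])/2); R=np.array(c["R"])
    d=R.T@np.array([(uv[0]-c["cx"])/f,(uv[1]-c["cy"])/f,1]); o=-R.T@c["t"]
    return o+d*(z-o[2])/d[2]
def fit(obs,x0):
    # obs: list of (cam, half, z, pixel pts)
    def res(p):
        r=[]
        for c,h,z,pts in obs:
            a=p[2]+np.pi/4+np.arange(4)*np.pi/2
            k=[[p[0]+h*2**.5*np.cos(t),p[1]+h*2**.5*np.sin(t),z] for t in a] if h else [[p[0],p[1],z]]
            q=proj(c,k)
            for m in pts:
                d=q-m; r+=list(d[np.argmin((d**2).sum(1))])
        return r
    best=min((least_squares(res,[*x0,t]) for t in np.arange(-.7,.8,.2)),key=lambda s:s.cost)
    return best.x,np.sqrt(2*best.cost/len(best.fun)),best.fun
E
python3 - <<'E'
from h import *
S,D=cam("scene0"),cam("side0")
s=lambda *p:[((x+.5)/3-.5+145,(y+.5)/3-.5+120) for x,y in p]
d=lambda *p:[((x+.5)/2.7-.5+280,(y+.5)/2.7-.5+100) for x,y in p]
T={"L":[(S,.029,.12,s((104,205),(84,262),(16,256))),(S,.029,0,s((68,322),(124,325),(142,274))),(D,.029,.12,d((178,39),(167,60),(120,57)))],
"M":[(S,.029,.12,s((457,134),(523,120),(541,168),(476,187))),(S,.029,0,s((484,252),(541,237))),(D,.029,.12,d((217,268),(143,235))),(D,.029,0,d((153,360),(210,354)))],
"R":[(S,.029,.12,s((706,30),(770,33),(771,81),(705,75))),(S,.029,0,s((691,152),(752,156))),(D,.029,.12,d((251,417),(330,430),(323,492),(243,480))),(D,.029,0,d((230,564),(305,573)))],
"stand":[(S,.039,.031,s((261,196),(340,200),(335,271),(246,267))),(S,.046,0.003,s((240,286),(337,291),(350,208))),(D,.039,.031,d((145,173),(211,180)))]}
for k,o in T.items():
    x0=ray(o[0][0],np.mean(o[0][3],0),o[0][2])[:2]
    p,e,f=fit(o,x0); print(k,p.round(4),e.round(2),np.round(f,1))
for n,p in dict(sock1=(197,258),sock2=(622,152)).items(): print(n,ray(S,s(p)[0],.065).round(3))
print("orange",ray(S,s((430,273))[0],.12).round(3),"yel",ray(S,s((110,103))[0],.12).round(3))
E
```

```text
L [ 0.5444 -0.2935 -0.2366] 0.57 [-0.1 -0.6 -0.1  0.3 -0.3  0.3 -1.2  0.   0.9  0.9  0.6 -0.7  0.1  0.
  0.2  1.   0.  -0.5]
M [0.5158 0.0773 0.1935] 0.85 [-0.2 -0.1 -1.2 -1.3  0.1  0.   0.2 -0.1 -0.8  1.5 -0.2  0.7  0.8  0.
  0.4 -0.6 -0.7  1.9 -0.4  1.6]
R [ 0.4414  0.3042 -0.1834] 0.85 [-0.7 -0.3 -0.9 -0.6 -0.   0.2  0.2  1.4 -0.2  1.1 -0.7  0.5  0.8 -0.2
 -0.3 -0.2  0.8  0.   0.7 -0.9 -0.   0.7 -1.1  2.6]
stand [ 0.5174 -0.1145 -0.1887] 0.78 [-1.  -0.8  0.4 -0.9 -1.8 -0.2 -0.8 -0.1  0.4  0.6  1.2  0.5  1.1 -0.3
 -0.6 -0.  -0.4  0.8]
sock1 [ 0.554 -0.194  0.065]
sock2 [0.495 0.193 0.065]
orange [0.628 0.008 0.12 ] yel [ 0.417 -0.258  0.12 ]
```

Run:
```python
from h import *
S,D=cam("scene0"),cam("side0")
for n,c,p,z in [("cylS",S,(75,221),0),("cylS2",S,(90,165),0),("cylD",D,(350,107),0),("b1S",S,(456,118),.2),("b2S",S,(468,162),.2),("b1D",D,(395,322),.2),("b2D",D,(306,309),.2),("tubS",S,(369,231),.1),("gripS",S,(60,50),.25)]: print(n,ray(c,p,z).round(3))
print(proj(S,[[.195,-.514,.227]]),proj(D,[[.195,-.514,.227]]))
```

```text
cylS [ 0.513 -0.579  0.   ]
cylS2 [ 0.324 -0.568  0.   ]
cylD [ 0.479 -0.592  0.   ]
b1S [0.463 0.457 0.2  ]
b2S [0.6   0.443 0.2  ]
b1D [0.456 0.468 0.2  ]
b2D [0.593 0.451 0.2  ]
tubS [0.699 0.196 0.1  ]
gripS [ 0.12  -0.556  0.25 ]
[[75.50932015 74.24056757]] [[436.16295505  60.36139822]]
```

View pics/wrist0.png

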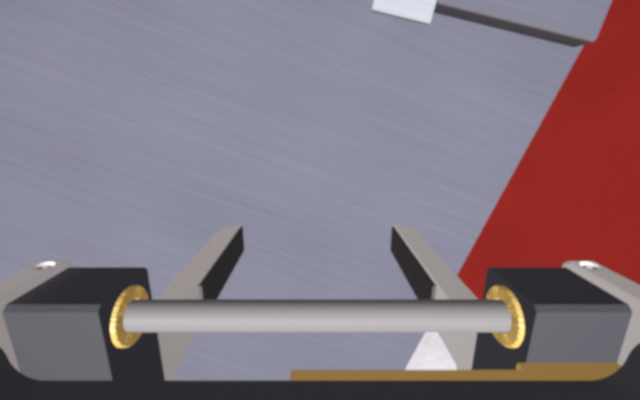

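The wrist view shows only the open fingers at about (225,260) and (410,260) over clear bench. All the poses are known, so I'm moving to the left tin, around the grey drum near (0.45,-0.58).

Request:
{"op": "send_rows", "data": {
  "targets": [
    [94, [40, 25, 0], -0.06],
    [94, [75, 60, 0], -0.12],
    [94, [105, 100, 0], -0.18],
    [94, [145, 120, 0], -0.25],
    [94, [190, 140, 0], -0.32],
    [94, [235, 160, 0], -0.39],
    [94, [275, 180, 0], -0.46],
    [94, [315, 205, 0], -0.53],
    [94, [349, 220, 0], -0.6],
    [94, [349, 220, 0], -0.6]
  ]
}}

```text
clock: 1.15
tool_pos: [0.547, -0.2916, 0.2264]
tool_rot: [-0.0, 0.993, -0.118, -0.0]
ft_force: [-0.6, -0.1, -0.2]
finger_gap: 0.0942
finger_force: 0.0
```

Run:
```python
from bench import robot
import cv2,pickle
s=robot.get_state();print(s["tool_pos"],s["tool_rot"],s["ft_force"],s["joint_positions"].round(2))
c=robot.read_camera("wrist");cv2.imwrite("pics/w1.png",c["color"][:,:,::-1]);pickle.dump(c,open("pics/w1.pkl","wb"))
```

```text
[ 0.54700924 -0.29163906  0.22644144] [-4.10638851e-04  9.93067593e-01 -1.17543564e-01 -3.12326230e-04] [-0.60621785 -0.06880053 -0.20581224] [-0.55  0.46  1.31  0.    1.38  1.26]
```

View pics/w1.png

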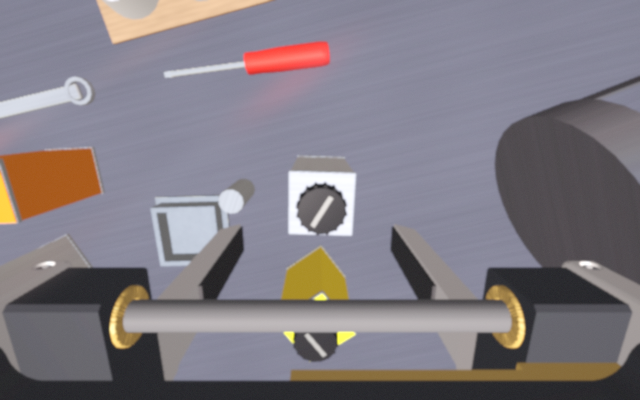

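The wrist view shows the tin top, corners (289,171), (356,172), (353,236) and (289,235), well between the fingers. I'll refine its pose.

Run:
```python
from h import *
from bench import robot
W=cam("w1")
p,e,f=fit([(W,.029,.12,[(289,171),(356,172),(353,236),(289,235)])],(.544,-.29));print(p,e)
print(ray(W,(321,209),.142))
p,e,f=fit([(W,.039,.031,[(151,207),(160,266)])],(.517,-.114));print(p,e)
s=robot.get_state();print(s["tool_pos"])
```

```text
[ 0.54423357 -0.29599959 -0.25218725] 1.1320902287108836
[ 0.54655784 -0.29556426  0.142     ]
[ 0.51685225 -0.11693992  1.34367208] 0.324093179341189
[ 0.54531983 -0.29289331  0.22653325]
```

Request:
{"op": "send_rows", "data": {
  "targets": [
    [94, [0, -1, -25], 0],
    [94, [0, -1, -55], 0],
    [94, [0, -1, -85], 0],
    [94, [0, -1, -110], 0],
    [94, [0, -1, -126], 0],
    [94, [0, -1, -126], 0],
    [50, [0, -1, -126], 0],
    [50, [0, -1, -126], 0],
    [50, [0, -1, -126], 0],
    [50, [0, -1, -126], 0]
  ]
}}

```text
clock: 2.2
tool_pos: [0.5444, -0.2954, 0.1022]
tool_rot: [0.0, 0.993, -0.118, 0.0]
ft_force: [-1.3, 1.0, -0.1]
finger_gap: 0.0653
finger_force: 0.0
```

Request:
{"op": "send_rows", "data": {
  "targets": [
    [50, [0, 0, 0], 0],
    [50, [0, 0, 0], 0],
    [50, [0, 0, 0], 0],
    [50, [0, 0, 4], 0],
    [50, [0, 0, 8], 0],
    [50, [0, 0, 13], 0],
    [50, [0, 0, 13], 0],
    [50, [0, 0, 13], 0],
    [50, [0, 0, 13], 0],
    [50, [0, 0, 13], 0]
  ]
}}

```text
clock: 3.2
tool_pos: [0.5441, -0.2951, 0.1142]
tool_rot: [-0.0, 0.993, -0.118, -0.0]
ft_force: [0.6, -0.5, -5.7]
finger_gap: 0.058
finger_force: 29.8
```

Run:
```python
from bench import robot
s=robot.get_state();print(s["clock"],s["tool_pos"],s["ft_force"],s["wrist_torque"],s["finger_gap"],s["finger_force"])
```

```text
3.2 [ 0.54409082 -0.29514946  0.11421512] [ 0.60102208 -0.49229388 -5.6988084 ] [ 0.0193701   0.02248658 -0.0156152 ] 0.05804649988908162 29.812424406409264
```

Request:
{"op": "send_rows", "data": {
  "targets": [
    [50, [0, 0, 10], 0],
    [50, [0, 0, 25], 0],
    [50, [0, 0, 40], 0],
    [50, [0, 0, 55], 0],
    [50, [0, 0, 67], 0],
    [50, [0, 0, 67], 0],
    [50, [0, 0, 67], 0],
    [50, [0, 0, 67], 0],
    [50, [0, 0, 67], 0],
    [50, [0, 0, 67], 0]
  ]
}}

```text
clock: 4.2
tool_pos: [0.5441, -0.2951, 0.1809]
tool_rot: [-0.0, 0.993, -0.118, -0.0]
ft_force: [-0.1, -0.4, -5.9]
finger_gap: 0.0581
finger_force: 29.8
```

Run:
```python
from bench import robot
for i in range(3):
    robot.read_camera("wrist")
    s=robot.get_state();print(s["clock"],s["tool_pos"],s["ft_force"],s["finger_gap"],s["finger_force"])
```

```text
4.25 [ 0.54409126 -0.29514359  0.18106317] [-0.381577   -0.21713911 -6.23421076] 0.05771676499987484 29.812339497730136
4.3 [ 0.54413076 -0.29515576  0.18116554] [ 0.23258439  1.35338354 -6.35535901] 0.05811150244125382 29.812367660924792
4.35 [ 0.54417151 -0.29515304  0.18126208] [ 0.15961848 -0.69987419 -5.97494961] 0.05843248959159109 29.81239370070398
```

The tin weighs about 0.62 kg, so this is the heavy one. I'm carrying it over the stand.

Request:
{"op": "send_rows", "data": {
  "targets": [
    [50, [0, 0, 20], 0],
    [50, [-3, 20, 25], 0.01],
    [50, [-7, 45, 25], 0.02],
    [50, [-12, 75, 25], 0.03],
    [50, [-17, 110, 25], 0.04],
    [50, [-22, 145, 25], 0.047],
    [50, [-26, 170, 25], 0.047],
    [50, [-27, 180, 25], 0.047],
    [50, [-27, 180, 25], 0.047],
    [50, [-27, 180, 25], 0.047]
  ]
}}

```text
clock: 5.35
tool_pos: [0.5174, -0.1159, 0.2065]
tool_rot: [0.0, 0.995, -0.095, 0.0]
ft_force: [0.3, -0.4, -6.3]
finger_gap: 0.058
finger_force: 29.8
```

Run:
```python
from bench import robot
import cv2,pickle,numpy as np
im=[]
for n,(u,v) in dict(scene=(240,190),side=(345,170)).items():
    c=robot.read_camera(n);pickle.dump(c,open(f"pics/{n}2.pkl","wb"))
    a=c["color"][v-60:v+60,u-40:u+40,::-1]; im.append(cv2.resize(np.ascontiguousarray(a),None,fx=5,fy=5,interpolation=cv2.INTER_CUBIC))
cv2.imwrite("pics/c3.png",np.hstack(im))
s=robot.get_state();print(s["tool_pos"],s["tool_rot"],s["ft_force"])
```

```text
[ 0.51729592 -0.11621686  0.2063629 ] [ 9.68135479e-05  9.95431071e-01 -9.54828490e-02 -5.64575073e-06] [-0.1454635  -0.68652761 -6.26254372]
```

View pics/c3.png

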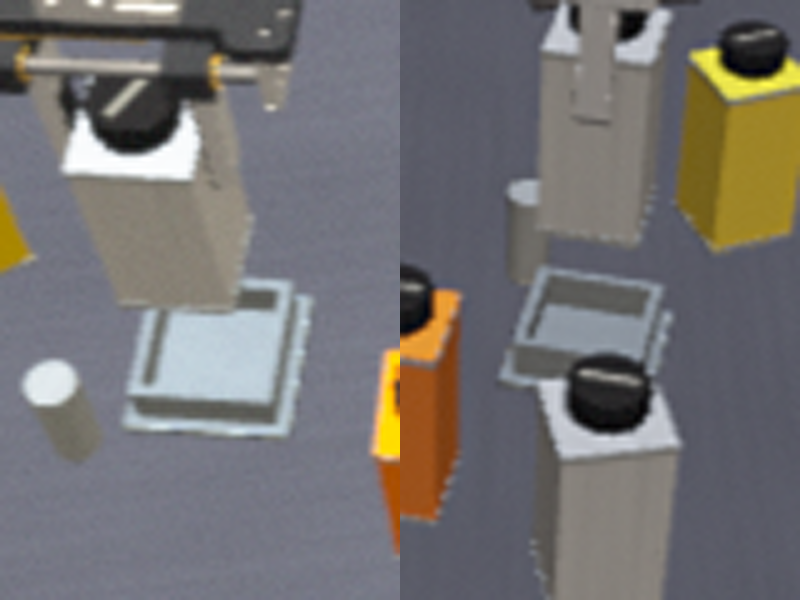

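The left panel (scene camera) shows the held tin's bottom at (120,303)–(238,309) and the stand's base corners at (124,431), (288,436) and (312,298). The right panel (side camera) shows the tin's bottom at (540,234)–(636,244) and the stand's rim back corners at (543,268) and (663,284). I'll fit both.

Run:
```python
from h import *
S,D=cam("scene2"),cam("side2")
s=lambda *p:[((x+.5)/5-.5+200,(y+.5)/5-.5+130) for x,y in p]
d=lambda *p:[((x-400+.5)/5-.5+305,(y+.5)/5-.5+110) for x,y in p]
u=.105
tin=[(S,.029,u,s((120,303),(238,309),(251,215))),(S,.029,u+.12,s((63,174),(195,180)))],[(D,.029,u,d((540,234),(636,244),(657,190))),(D,.029,u+.12,d((661,62),(540,50)))]
st=[(S,.046,0.00,s((124,431),(288,436),(312,298))),(S,.039,.031,s((293,281),(132,396),(283,401)))],[(D,.039,.031,d((543,268),(663,284),(513,346))),(D,.046,0.0,d((502,382),(672,312)))]
for n,o,x in (("tin",tin,(.517,-.116)),("st",st,(.517,-.115))):
    for q in (o[0],o[1],o[0]+o[1]):
        p,e,f=fit(q,x);print(n,p.round(4),e.round(2),f.round(1))
```

```text
tin [ 0.5168 -0.1155 -0.1803] 0.67 [ 0.5  0.9 -0.6  0.5 -0.1  0.5  0.8 -0.7 -0.5 -1.1]
tin [ 0.5174 -0.1195 -0.1902] 0.67 [-0.1 -0.2  0.6  0.6 -0.6  0.2 -1.3 -0.2  1.3 -0.3]
tin [ 0.5173 -0.1163 -0.1775] 0.77 [ 0.2  1.1 -0.8  0.7 -0.4  0.7  0.5 -0.5 -0.8 -0.9  0.   0.6  0.9  1.2
 -0.6  0.7 -1.   0.4  1.4  0.4]
st [ 0.5171 -0.115  -0.1812] 0.7 [ 0.8  0.3  1.1  0.6  0.3 -0.1 -0.1 -0.5 -0.2 -0.2 -1.7 -0.1]
st [ 0.5176 -0.1199  1.3822] 0.58 [-0.5 -0.5  0.1 -0.3  0.5 -1.  -0.2  0.9  0.   0.9]
st [ 0.5173 -0.116  -0.1803] 0.78 [ 0.4  0.5  0.8  0.7 -0.1 -0.  -0.5 -0.4 -0.6 -0.1 -2.1 -0.  -0.5  0.3
  0.1  0.4  0.7 -0.1 -0.   1.8  0.1  1.6]
```

Request:
{"op": "send_rows", "data": {
  "targets": [
    [50, [0, 0, -20], 0],
    [50, [0, 0, -40], 0],
    [50, [0, 0, -60], 0],
    [50, [0, 0, -70], 0],
    [50, [0, 0, -78], 0],
    [50, [0, 0, -84], 0],
    [50, [0, 0, -90], 0],
    [50, [0, 0, -95], 0],
    [50, [0, 0, -95], 0],
    [50, [0, 0, -95], 0]
  ]
}}

```text
clock: 6.45
tool_pos: [0.5173, -0.1152, 0.1117]
tool_rot: [0.0, 0.995, -0.095, 0.0]
ft_force: [-0.3, -0.1, -6.0]
finger_gap: 0.0579
finger_force: 29.8
```

Request:
{"op": "send_rows", "data": {
  "targets": [
    [50, [0, 0, -1], 0],
    [50, [0, 0, -2], 0],
    [50, [0, 0, -3], 0],
    [50, [0, 0, -3], 0],
    [50, [0, 0, -3], 0],
    [50, [0, 0, -3], 0],
    [50, [0, 0, -3], 0],
    [50, [0, 0, -3], 0],
    [50, [0, 0, -3], 0],
    [50, [0, 0, -3], 0]
  ]
}}

```text
clock: 7.45
tool_pos: [0.5174, -0.1152, 0.1088]
tool_rot: [0.0, 0.995, -0.095, 0.0]
ft_force: [-1.5, 2.0, 5.4]
finger_gap: 0.0581
finger_force: 29.8
```

Request:
{"op": "send_rows", "data": {
  "targets": [
    [94, [0, 0, 0], 0],
    [94, [0, 0, 0], 0],
    [94, [0, 0, 0], 0],
    [94, [0, 0, 0], 0],
    [94, [0, 0, 0], 0],
    [94, [0, 0, 10], 0],
    [94, [0, 0, 25], 0],
    [94, [0, 0, 40], 0.05],
    [94, [0, 0, 53], 0.15],
    [94, [0, 0, 53], 0.28]
  ]
}}

```text
clock: 8.45
tool_pos: [0.518, -0.1154, 0.164]
tool_rot: [0.001, 0.999, 0.047, 0.002]
ft_force: [-0.1, -0.1, -0.8]
finger_gap: 0.0941
finger_force: 0.0
```

Request:
{"op": "send_rows", "data": {
  "targets": [
    [94, [0, 0, 0], 0.13],
    [94, [0, 0, 0], 0.26],
    [94, [0, 0, 0], 0.39],
    [94, [0, 0, 0], 0.52],
    [94, [0, 0, 0], 0.65],
    [94, [0, 0, 0], 0.78],
    [94, [0, 0, 0], 0.91],
    [94, [0, 0, 0], 1.04],
    [94, [0, 0, 0], 1.12],
    [94, [0, 0, 0], 1.12]
  ]
}}

```text
clock: 9.45
tool_pos: [0.5173, -0.1152, 0.1622]
tool_rot: [0.0, 0.822, 0.569, 0.0]
ft_force: [0.3, -0.5, -0.0]
finger_gap: 0.094
finger_force: 0.0
```

Run:
```python
from bench import robot
import cv2,pickle,numpy as np
im=[]
for n,(u,v) in dict(scene=(240,190),side=(345,160)).items():
    c=robot.read_camera(n);pickle.dump(c,open(f"pics/{n}3.pkl","wb"))
    a=c["color"][v-60:v+60,u-40:u+40,::-1]; im.append(cv2.resize(np.ascontiguousarray(a),None,fx=5,fy=5,interpolation=cv2.INTER_CUBIC))
cv2.imwrite("pics/c4.png",np.hstack(im))
s=robot.get_state();print(s["tool_pos"],s["tool_rot"],s["ft_force"],s["wrist_torque"],s["joint_positions"])
```

```text
[ 0.51728514 -0.11519901  0.16193011] [2.02134919e-04 8.23282727e-01 5.67631466e-01 1.68632734e-04] [-0.54884729  0.2407448   0.24456389] [-0.06015612 -0.05102622  0.01915298] [-2.88244706e-01  3.19172001e-01  1.65535005e+00  9.36699267e-06
  1.16654419e+00  7.52957832e-02]
```

View pics/c4.png

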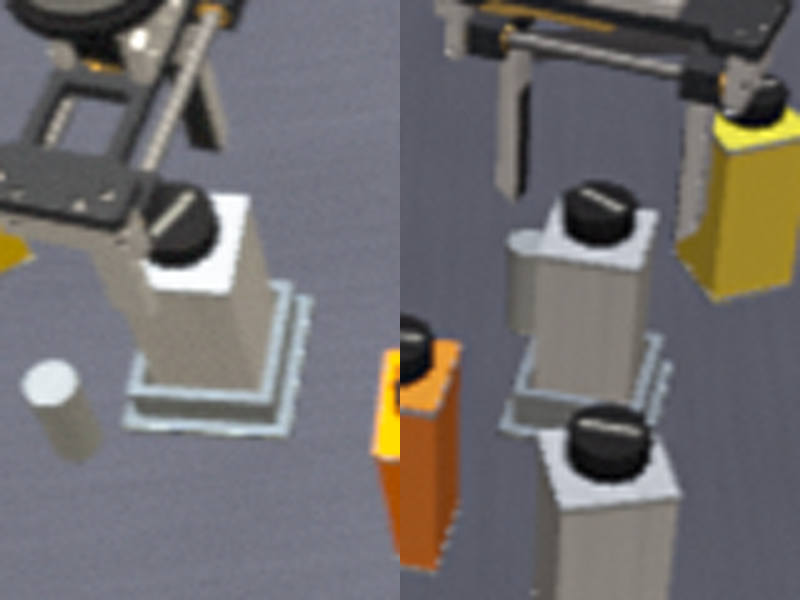

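The tin is seated in the stand, upright, with its top at about (200,240) in the scene panel. Next I'm gripping the cap.

Request:
{"op": "send_rows", "data": {
  "targets": [
    [94, [0, 0, -5], 0],
    [94, [0, 0, -9], 0],
    [94, [0, 0, -9], 0],
    [35, [0, 0, -9], 0],
    [35, [0, 0, -9], 0],
    [35, [0, 0, -9], 0],
    [35, [0, 0, -9], 0],
    [35, [0, 0, -9], 0],
    [35, [0, 0, -9], 0],
    [35, [0, 0, -9], 0]
  ]
}}

```text
clock: 10.55
tool_pos: [0.5172, -0.1152, 0.1525]
tool_rot: [0.0, 0.823, 0.569, 0.0]
ft_force: [0.7, -1.5, 1.7]
finger_gap: 0.0418
finger_force: 24.4
```

Request:
{"op": "send_rows", "data": {
  "targets": [
    [35, [0, 0, 0], 0],
    [35, [0, 0, 0], -0.04],
    [35, [0, 0, 0], -0.1],
    [35, [0, 0, 0], -0.16],
    [35, [0, 0, 0], -0.22],
    [35, [0, 0, 0], -0.28],
    [35, [0, 0, 0], -0.34],
    [35, [0, 0, 0], -0.4],
    [35, [0, 0, 0], -0.4],
    [35, [0, 0, 0], -0.4]
  ]
}}

```text
clock: 11.55
tool_pos: [0.5171, -0.1152, 0.1525]
tool_rot: [-0.0, 0.919, 0.395, -0.0]
ft_force: [-0.7, -0.4, 0.6]
finger_gap: 0.0413
finger_force: 30.0
```

Run:
```python
from bench import robot
s=robot.get_state();print(s["tool_pos"],s["tool_rot"],s["ft_force"],s["wrist_torque"],s["joint_positions"][5],s["finger_gap"])
```

```text
[ 0.51713759 -0.11516712  0.15246499] [-5.31572386e-05  9.18799160e-01  3.94725345e-01 -5.74690901e-05] [-0.71369318 -0.44108822  0.59753673] [ 0.04413995  0.13234575 -0.02318825] 0.4709887781324973 0.041322134741374625
```

Request:
{"op": "send_rows", "data": {
  "targets": [
    [35, [0, 0, 0], -0.05],
    [35, [0, 0, 0], -0.1],
    [35, [0, 0, 0], -0.15],
    [35, [0, 0, 0], -0.2],
    [35, [0, 0, 0], -0.25],
    [35, [0, 0, 0], -0.3],
    [35, [0, 0, 0], -0.35],
    [35, [0, 0, 0], -0.4],
    [35, [0, 0, 0], -0.45],
    [35, [0, 0, 0], -0.5]
  ]
}}

```text
clock: 12.55
tool_pos: [0.5171, -0.1151, 0.1525]
tool_rot: [-0.0, 0.988, 0.154, -0.0]
ft_force: [-0.4, 0.9, 1.1]
finger_gap: 0.0414
finger_force: 30.0
```

```bash
cat > st.py <<'E'
from bench import robot
import numpy as np
s=robot.get_state();r=s["tool_rot"];print(s["tool_pos"],"yaw",2*np.arctan2(r[2],r[1]),s["ft_force"],s["wrist_torque"],s["joint_positions"][5],s["finger_gap"])
E
python3 st.py
```

```text
[ 0.51707375 -0.11506905  0.15245403] yaw 0.3095658486217546 [-0.44708743  0.85260774  1.10563661] [0.23966116 0.24863626 0.00992816] 0.9729500887408946 0.04137763429395582
```

Request:
{"op": "send_rows", "data": {
  "targets": [
    [35, [0, 0, 0], -0.05],
    [35, [0, 0, 0], -0.1],
    [35, [0, 0, 0], -0.15],
    [35, [0, 0, 0], -0.2],
    [35, [0, 0, 0], -0.2],
    [35, [0, 0, 0], -0.2],
    [35, [0, 0, 0], -0.2],
    [35, [0, 0, 0], -0.2],
    [35, [0, 0, 0], -0.2],
    [35, [0, 0, 0], -0.2]
  ]
}}

```text
clock: 13.55
tool_pos: [0.5172, -0.1152, 0.1524]
tool_rot: [-0.0, 0.998, 0.055, -0.0]
ft_force: [-1.2, 0.3, 0.2]
finger_gap: 0.0417
finger_force: 30.0
```

```bash
python3 st.py
```

```text
[ 0.51716285 -0.11519001  0.15244527] yaw 0.11016886588642347 [-1.15716407  0.34524186  0.23760302] [0.05853035 0.17028757 0.12244714] 1.172351493294957 0.04165502532113997
```

Request:
{"op": "send_rows", "data": {
  "targets": [
    [35, [0, 0, 0], -0.04],
    [35, [0, 0, 0], -0.08],
    [35, [0, 0, 0], -0.12],
    [35, [0, 0, 0], -0.16],
    [35, [0, 0, 0], -0.2],
    [35, [0, 0, 0], -0.2],
    [35, [0, 0, 0], -0.2],
    [35, [0, 0, 0], -0.2],
    [35, [0, 0, 0], -0.2],
    [35, [0, 0, 0], -0.2]
  ]
}}

```text
clock: 14.55
tool_pos: [0.5174, -0.1154, 0.1527]
tool_rot: [0.0, 0.999, -0.045, 0.0]
ft_force: [1.9, -4.9, 4.2]
finger_gap: 0.0417
finger_force: 30.0
```

```bash
python3 st.py
```

```text
[ 0.51739668 -0.11539555  0.15269235] yaw -0.08979301904026014 [ 1.85933023 -4.86371785  4.20896461] [-1.02776719 -0.37892372  0.55364055] 1.3722888936003519 0.04166663278604305
```

Request:
{"op": "send_rows", "data": {
  "targets": [
    [35, [0, 0, 0], -0.04],
    [35, [0, 0, 0], -0.08],
    [35, [0, 0, 0], -0.12],
    [35, [0, 0, 0], -0.16],
    [35, [0, 0, 0], -0.2],
    [35, [0, 0, 0], -0.2],
    [35, [0, 0, 0], -0.2],
    [35, [0, 0, 0], -0.2],
    [35, [0, 0, 0], -0.2],
    [35, [0, 0, 0], -0.2]
  ]
}}

```text
clock: 15.55
tool_pos: [0.5172, -0.1152, 0.1525]
tool_rot: [0.0, 0.99, -0.144, -0.0]
ft_force: [-1.5, -3.1, 5.4]
finger_gap: 0.0415
finger_force: 30.0
```

```bash
python3 st.py
```

```text
[ 0.51715874 -0.11521058  0.1525313 ] yaw -0.2896398917252445 [-1.5159437  -3.09683734  5.42894792] [-0.5851854   0.18526231  0.54513998] 1.5721300698961773 0.04145610346594493
```

Torque has levelled off at 0.55 N·m while the pads slip, so the cap is at its stop. I'll let go and lift straight up.

Request:
{"op": "send_rows", "data": {
  "targets": [
    [94, [0, 0, 0], 0],
    [94, [0, 0, 0], 0],
    [94, [0, 0, 0], 0],
    [94, [0, 0, 0], 0],
    [94, [0, 0, 0], 0],
    [94, [0, 0, 0], 0],
    [94, [0, 0, 15], 0],
    [94, [0, 0, 40], 0],
    [94, [0, 0, 70], 0],
    [94, [0, 0, 90], 0]
  ]
}}

```text
clock: 16.55
tool_pos: [0.5174, -0.1152, 0.2444]
tool_rot: [0.0, 0.989, -0.145, 0.001]
ft_force: [-0.6, -0.6, 0.1]
finger_gap: 0.0939
finger_force: 0.0
```

Request:
{"op": "send_rows", "data": {
  "targets": [
    [94, [-40, 0, 20], 0],
    [94, [-80, 0, 30], 0],
    [94, [-120, 0, 30], 0],
    [94, [-150, 0, 30], 0],
    [94, [-150, 0, 30], 0],
    [94, [-150, 0, 30], 0],
    [94, [-150, 0, 30], 0],
    [94, [-150, 0, 30], 0],
    [94, [-150, 0, 30], 0],
    [94, [-150, 0, 30], 0]
  ]
}}

```text
clock: 17.55
tool_pos: [0.3674, -0.1152, 0.2722]
tool_rot: [-0.0, 0.99, -0.144, -0.0]
ft_force: [-0.0, -0.3, -0.4]
finger_gap: 0.0943
finger_force: 0.0
```

```bash
python3 - <<'E'
from bench import robot
import cv2,numpy as np
im=[]
for n,(u,v) in dict(scene=(240,190),side=(345,160)).items():
    c=robot.read_camera(n)
    a=c["color"][v-60:v+60,u-40:u+40,::-1]; im.append(cv2.resize(np.ascontiguousarray(a),None,fx=5,fy=5,interpolation=cv2.INTER_CUBIC))
cv2.imwrite("pics/c5.png",np.hstack(im))
E
python3 st.py
```

```text
[ 0.3673373  -0.11516827  0.27232403] yaw -0.29000756151738105 [-0.52492607 -0.66687315  0.26817721] [0.04870913 0.04089887 0.02048479] 1.4617712389231343 0.09374110769654449
```

View pics/c5.png

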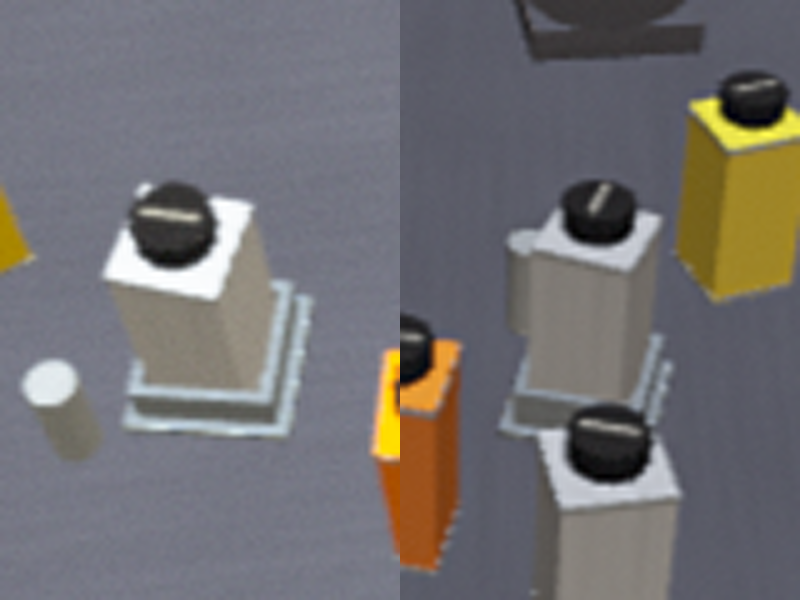

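Run:
```python
from h import *
S,D=cam("scene3"),cam("side3")
s=lambda x,y:ray(S,((x+.5)/5-.5+200,(y+.5)/5-.5+130),.149)
d=lambda x,y:ray(D,((x-400+.5)/5-.5+305,(y+.5)/5-.5+100),.149)
A=lambda p,q:np.arctan2(*(q-p)[[1,0]])
print("scene",A(s(153,234),s(193,194)),A(s(138,212),s(199,216)))
print("side",A(d(583,189),d(621,212)),A(d(590,214),d(610,185)))
```

```text
scene 2.3815855995325976 1.3541487842853177
side 2.3151470011824333 -1.9446353151474756
```

```bash
python3 -c "
from bench import robot
print(robot.finish_job())"
```

```text
the job is handed in; nothing more can be done
None
```

I lifted one tin, the one by the yellow look-alike: at about 0.62 kg it was the heavy one, so I never lifted or touched the other two. It stands upright in the capping stand, its cap turned clockwise about 1 rad until the torque jumped to 0.55 N·m and the pads slipped. I took that as the stop, without regripping to check, and handed the job in at about 18 s with the arm clear.

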